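Load the exposure stage and hold its shutter open at the index line

TASK

Lay the grey film cassette flat and square in the nest of the exposure stage, its cut-out corner over the nest's corner block, and let go of it while the shutter is still closed. Then pull the spring-return shutter towards you by its upright fin until its pointer stands level with the line on the index clip, without running clearly past the line, and keep holding it there: the job finishes with the fin still in the gripper, because the shutter springs shut when let go. Do not push the timer, slide box, beaker or petri dish about.

Things in the scene. Friction and masses are not known exactly. Their poses are not given: they have to be found in the camera images.
- stage: Exposure stage: grey plate 200 (x) x 212 (y) mm, deck 30 mm above the table, fixed. Origin: centre of underside. x points away from the robot (at yaw 0), y left, z up. Left half: the nest. Right half: the shutter lane, centred at y = -52 mm, between rails 8 mm high; at its rear end a lamp house, 24 mm above the deck (x 77 to 99 mm).
- nest (a point): Centre of the nest's floor, on the deck (stage frame: x 0, y +50, z 30 mm; axes as the stage). The nest is a pocket 60 (x) x 84 (y) mm, between walls 12 mm high and 8 mm thick, with a 16 x 16 mm block as high as the walls filling its front left corner (-x, +y).
- nest_key (a point): Centre of the nest's corner block, at floor height (-22 mm in x, +34 mm in y from nest).
- cassette: Loose grey flat block 56 (x) x 80 (y) x 16 mm, about 120 g, 18 x 18 mm cut-out in its front left corner (-x, +y), grip rib mid-top: 12 mm thick (x), 40 long (y), 18 high, its top 34 mm above the underside. Origin: centre of underside; z up. It fits the nest one way, 2 mm to spare on each side: x and y as the stage's, underside on the nest's floor.
- cassette_key (a point): Centre of the square that the nest's block takes in the cassette's cut-out, at underside height (-20 mm in x, +32 mm in y from the cassette's origin). Seated, it lies within 7 mm of nest_key.
- rib (a point): Middle of the top of the cassette's grip rib.
- shutter: Dark steel plate 100 (x) x 54 (y) mm, top 7 mm above the deck, sliding along the stage's x only. Origin: centre of underside, on the deck; axes as the stage. Starts shut, origin at x = +20 mm in the stage's frame. Pulls towards the stage's -x, up to 85 mm, against a spring: 3.2 N to start, 80 N/m more, 6 to 8.5 N at the line. Let go, it springs shut.
- fin (a point): Middle of the top edge of the shutter's upright black fin: 10 mm thick (x), 36 mm wide (y), its top 47 mm above the deck and 40 mm above the plate. Grip it from above with one finger before and one behind it; the room before and behind it is free.
- pointer (a point): Tip of the slim steel pointer that sticks out to the right (-y) over the right rail from the shutter's plate, 75 mm behind the fin (+x). Moves with the shutter.
- mark: Index clip: fixed aluminium block 14 (x) x 12 (y) x 10 mm on the deck just right of the right rail, black line across mid-top. Origin: centre of underside, under the line; axes as the stage. In each run 35 to 65 mm in front (-x) of the pointer's shut position. Pointer level with the line: pointer and mark have the same x in the stage's frame.
- timer: Loose white bench timer 66 x 68 x 18 mm. Origin: centre of underside. Not to be moved.
- slide_box: Loose slide carton 31 (x) x 82 (y) x 32 mm. Origin: centre of underside. Not to be moved.
- beaker: Loose clear beaker 55 mm wide, 70 mm high. Origin: centre of underside. Not to be moved.
- petri: Loose petri dish 89 mm wide, 15 mm high. Origin: centre of underside. Not to be moved.
Things that resemble listed ones, but are neither listed nor needed, are in the scene too. Leave any blue or turquoise look-alike of the cassette alone.

How it is judged:
On the way:
1. the cassette lies flat and square in the nest, let go, with the shutter still shut (horizontal distance between cassette_key and nest_key below 0.007 m and horizontal distance between cassette and nest below 0.005 m and angle between the x axis of cassette and the x axis of stage, either way round below 0.09 rad and z of cassette in the frame of nest below 0.003 m and angle between cassette's own z axis and vertical below 0.06 rad and contact force between the fingers and cassette below 0.3 N and x of shutter in the frame of stage above 0.01 m), for 0.2 s.
At the end, for the whole second after the job is handed in: Fingers hold the shutter (over 2 N), pointer within 4 mm of the index line along the lane, under 10 mm/s; cassette untouched in the nest: within 3 mm of its floor, 5 mm of centre, 0.09 rad of square, 0.06 rad of level, cut-out within 7 mm of the block (horizontal distance between cassette_key and nest_key below 0.007 m and horizontal distance between cassette and nest below 0.005 m and angle between the x axis of cassette and the x axis of stage, either way round below 0.09 rad and z of cassette in the frame of nest below 0.003 m and angle between cassette's own z axis and vertical below 0.06 rad and contact force between the fingers and cassette below 0.3 N and x of pointer in the frame of mark between -0.004 and 0.004 m and contact force between the fingers and shutter above 2 N and linear speed of shutter below 0.01 m/s); the arm keeps its last pose, push and grip.
It fails at once if the shutter's pointer runs more than 10 mm past the index line (x of pointer in the frame of mark below -0.01 m).
It fails at once if the timer is pushed more than 30 mm (distance of timer from where it was at the start of the episode above 0.03 m).
It fails at once if the slide_box is pushed more than 30 mm (distance of slide_box from where it was at the start of the episode above 0.03 m).
It fails at once if the beaker is pushed more than 30 mm (distance of beaker from where it was at the start of the episode above 0.03 m).
It fails at once if the petri is pushed more than 30 mm (distance of petri from where it was at the start of the episode above 0.03 m).
It also fails if it takes over 54 s, if anything falls off the work surface, if the arm or the gripper's body presses on something with over 40 N, if the wrist force passes 120 N, or if a joint passes its speed limit or range.

ROBOT

A 6-joint arm with a two-finger parallel gripper is mounted at the origin on a cart in front of the work surface, level with it; the furniture and walls round the work are solid. World frame = base frame: x ahead of the robot, y to its left, z up, the work surface at z = 0. Lengths are in m, angles in rad, forces in N, time in s.
With the tool pointing down it reaches from about 0.35 to 0.775 m from the base axis. Payload 7.3 kg.
Tool frame: the origin (TCP) lies at the centre of the arm's flange, where the gripper is bolted on; the fingertips stand 178 mm ahead of it and the grasp point (between the pads) lies 159 mm ahead of it (tip_extent is the distance from the TCP to the fingertips, in m); z points along the fingers, y is the line along which they close (so a half turn about z gives the same grasp; the last joint's range is limited). The gripper opens to 92 mm and grips with 3 to 60 N. Pads are 19 mm wide; open, the fingers measure 130 mm over their backs; the gripper's body (75 mm by 190 mm) begins 47 mm behind the grasp point.
Start: joints at [1.097, 0.342, 1.524, -0, 1.275, -0.146], TCP at [0.169, 0.497, 0.405] pointing down, gripper open.
Joint ranges: [-2.53, 2.53], [-0.77, 2.02], [0.04, 2.7], [-1, 4.14], [0.28, 2.66], [-3.11, 3.11]. Speed limits (rad/s): [2.57, 2.57, 3.14, 3.14, 3.14, 3.14].

INTERFACE

Orientations are given as [roll, pitch, yaw] about the fixed x, y, z axes, in that order (R = Rz(yaw) Ry(pitch) Rx(roll)).
In Python, from cell import * gives the robot as it stands.
- The arm moves only by the tool arm_command, never from a script. Its arguments are lists of equal length, an entry for each row: "xyz": the shift along the world's x, y, z in mm, a list of three; "spin": the turn about the world's z in degrees. In form: {"xyz": [[tx, ty, tz], ...], "spin": [spin, ...]}. A call has 1 to 20 rows; each row shifts and turns the commanded pose from where the row before left it; what a row does not reach is not made up. A row lasts 1/10 s, in which the tool goes at most 50 mm and 8.59 degrees, less where a joint would pass 70% of its speed; a pose out of reach is approached as far as the arm can. A call with a gripper value outside its range is refused whole. "jaw" is the opening, from -1 (shut) to 1 (fully open), set as the call begins (left out, the last holds). The fingers move at their own pace and stop on an object; "squeeze" is the grip in N (left out, the last holds). Time passes only in rows, so rows that do not move let the fingers close. It gives the time, the measured TCP pose, the force, the opening and the grip force at its end, in the units of the state.
- observe(): the state, without advancing time (a new reading comes with each control period).
- read_camera(name): name is "scene" or "top" or "wrist"; returns a dict with "img" (384x512x3 uint8, red, green, blue), "depth" (384x512 float32, m along the optical axis (not along the pixel's ray), 0 where there is no reading), "fx", "fy", "cx", "cy" (pixels), "world_from_camera" (4x4, takes a point from camera to world coordinates). Camera axes: x right, y up, looking along -z (the intrinsics and any distortion apply to the point x, -y, -z); pixel columns grow to the right and rows downward; lengths in m; the calibration is good to about 2 mm. A picture is of the moment at which its call begins.
- hand_in(): hands the job in; it is judged then, once.
The state is a dict: "time": time; "qpos": joint angles; "qvel": joint speeds; "joint_efforts": joint torques, N m; "tool_pos": TCP position; "tool_rot": TCP orientation; "contact_force": force on the tool from outside, world axes, zero at the start; "torque": the same for the moment, N m; "opening": finger opening in m; "grip_force": force on a finger pad.
Only numpy, scipy, OpenCV 4.12 (cv2) and the standard library are available. Lean on these libraries where they do the work, as an engineer would, in place of code of your own. Each camera call takes 0.05 s, during which the arm holds its last target. There are 200 camera calls.

## Working session

There is one attempt and no reset: what is moved stays moved. The work goes in short steps, Python scripts to look and compute and a tool call to move; the robot and the scene stay as the last step left them, time stands still between calls to the robot, and variables do not carry over. Pictures are saved under pics/ and viewed, at most 14 in all, crops included, and the job is handed in when it is done.

Besides the shell and the picture viewer there is one more tool, called after ">>>" as name([rows], argument=value, ...), one row to a line, values as JSON. arm_command: Moves the arm, as the interface text tells. Its arguments: {"type":"object","properties":{"xyz":{"type":"array","items":{"type":"array","items":{"type":"number"}}},"spin":{"type":"array","items":{"type":"number"}},"jaw":{"type":"number"},"squeeze":{"type":"number"}},"required":["xyz","spin"]}

```bash
mkdir -p pics; ls
cat > h.py <<'E'
from cell import *
import numpy as np, cv2
def grab(n):
    c=read_camera(n); np.savez(f'{n}.npz',**c); return c
def load(n): return dict(np.load(f'{n}.npz'))
def pts(c):
    v,u=np.mgrid[0:384,0:512]; d=c['depth']
    p=np.stack([(u-c['cx'])/c['fx']*d,-(v-c['cy'])/c['fy']*d,-d],-1)
    T=c['world_from_camera']; return p@T[:3,:3].T+T[:3,3]
def ray(c,u,v,z):
    T=c['world_from_camera']; r=T[:3,:3]@np.array([(u-c['cx'])/c['fx'],-(v-c['cy'])/c['fy'],-1.]); o=T[:3,3]
    return o+r*(z-o[2])/r[2]
E
python3 - <<'E'
from h import *
s=observe(); print(s['time'],s['tool_pos'],s['tool_rot'],s['opening'])
for n in('scene','top'):
    c=grab(n); print(n,c['world_from_camera'].round(3).tolist(),c['fx'],c.keys())
    cv2.imwrite(f'pics/{n}0.png',cv2.resize(c['img'][:,:,::-1],(768,576)))
E
```

```text
pics
0.0 [0.16893423 0.49692505 0.40402053] [-3.14000138e+00 -1.95853891e-04  2.81381284e+00] 0.09175311580502565
scene [[0.711, 0.414, -0.568, -0.044], [-0.703, 0.418, -0.575, -0.526], [-0.0, 0.809, 0.588, 0.703], [0.0, 0.0, 0.0, 1.0]] 370.5884420164704 dict_keys(['img', 'depth', 'fx', 'fy', 'cx', 'cy', 'world_from_camera'])
top [[-0.006, 0.982, -0.188, 0.279], [-1.0, -0.006, 0.004, 0.084], [0.003, 0.188, 0.982, 1.647], [0.0, 0.0, 0.0, 1.0]] 448.76556314949283 dict_keys(['img', 'depth', 'fx', 'fy', 'cx', 'cy', 'world_from_camera'])
```

View pics/scene0.png

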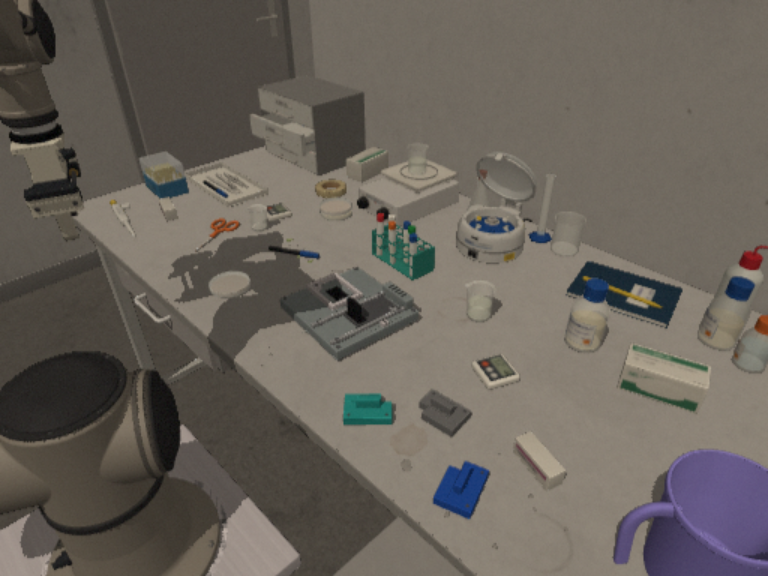

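View pics/top0.png

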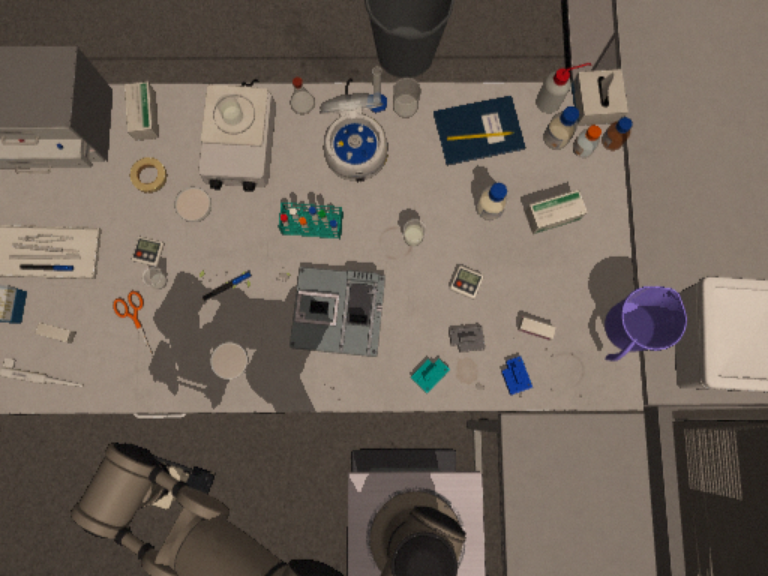

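The scene view shows the stage at (350,310), with the dark fin at (355,310). The grey cassette is at (445,410), and its teal and blue look-alikes are at (368,408) and (462,488). In the top view the stage is at (340,310), the cassette at (466,337), the timer at (466,281) and the slide box at (538,327).

Run:
```python
from h import *
for n,(u0,v0,u1,v1),(su0,sv0,su1,sv1) in (('top',(292,208,332,242),(185,168,265,245)),('scene',(276,256,318,292),(180,172,285,240))):
    c=load(n); P=pts(c)
    for nm,(a,b,d,e),zm in (('cas',(u0,v0,u1,v1),.008),('stage',(su0,sv0,su1,sv1),.018)):
        q=P[b:e,a:d].reshape(-1,3); q=q[np.isfinite(q[:,2])]
        print(n,nm,'zpct',np.percentile(q[:,2],[2,20,50,80,98,100]).round(4))
        m=q[q[:,2]>zm]; r=cv2.minAreaRect(m[:,:2].astype(np.float32)*1000); print(r, len(m))
        if nm=='cas':
            t=q[q[:,2]>.026]; print('rib',cv2.minAreaRect(t[:,:2].astype(np.float32)*1000) if len(t) else 0, t.mean(0) if len(t) else 0)
c=load('top')
a=c['img'][160:250,180:345,::-1]; cv2.imwrite('pics/z1.png',cv2.resize(a,None,fx=4.8,fy=4.8,interpolation=cv2.INTER_CUBIC))
```

```text
top cas zpct [-7.700e-03 -2.600e-03  1.500e-03  1.280e-02  3.390e-02  1.647e+00]
((421.00274658203125, -43.53424072265625), (141.9726104736328, 355.0771484375), 26.256837844848633) 349
rib ((369.7792663574219, -39.879600524902344), (38.3939208984375, 305.45086669921875), 43.39680862426758) [ 0.43196538 -0.09624488  0.29156134]
top stage zpct [-6.800e-03 -9.000e-04  2.390e-02  3.400e-02  5.310e-02  1.647e+00]
((460.46221923828125, 186.45770263671875), (221.3435821533203, 353.2328186035156), 87.28316497802734) 3199
scene cas zpct [-1.600e-03  1.000e-04  2.100e-03  1.680e-02  3.450e-02  7.035e-01]
((242.52557373046875, -331.32891845703125), (688.3431396484375, 82.50787353515625), 41.04987335205078) 586
rib ((221.29031372070312, -331.38323974609375), (657.4530639648438, 37.44842529296875), 39.54524230957031) [ 0.44066847 -0.14963667  0.0610301 ]
scene stage zpct [-1.500e-03  5.000e-04  6.200e-03  3.300e-02  5.530e-02  7.035e-01]
((274.8834228515625, -51.70361328125), (1104.295166015625, 297.19482421875), 41.02651596069336) 3287
```

View pics/z1.png

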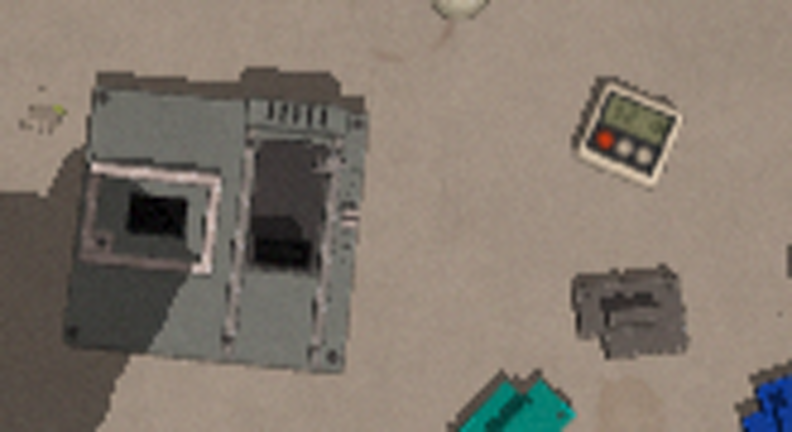

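The top crop shows the stage turned a few degrees clockwise. The cassette at about (630,312) has its cut-out at lower left, which is front-left and so already the right way round. The index clip is at about (350,217). Next I'll move above the cassette for wrist views, which needs a rough position with invalid depth filtered out.

Run:
```python
from h import *
for n,(u0,v0,u1,v1),(su0,sv0,su1,sv1) in (('top',(295,210,330,240),(188,170,262,245)),('scene',(276,256,318,292),(180,172,285,240))):
    c=load(n); P=pts(c); P[c['depth']==0]=np.nan
    for nm,(a,b,d,e),zm in (('cas',(u0,v0,u1,v1),.008),('stage',(su0,sv0,su1,sv1),.02)):
        q=P[b:e,a:d].reshape(-1,3); q=q[np.isfinite(q[:,2])]
        m=q[(q[:,2]>zm)&(q[:,2]<.12)]; r=cv2.minAreaRect(m[:,:2].astype(np.float32)*1000); print(n,nm,r, len(m))
        if nm=='cas':
            t=q[(q[:,2]>.026)&(q[:,2]<.05)]; print('rib',cv2.minAreaRect(t[:,:2].astype(np.float32)*1000), t.mean(0),len(t))
```

```text
top cas ((469.63848876953125, -138.7349395751953), (105.35102081298828, 116.52779388427734), 2.7104780673980713) 329
rib ((460.8382873535156, -136.24208068847656), (37.96421813964844, 40.773075103759766), 44.11983108520508) [ 0.46114003 -0.13063094  0.03337716] 42
top stage ((530.932373046875, 183.45352172851562), (212.0754852294922, 201.45790100097656), 83.7242431640625) 3168
scene cas ((463.1111145019531, -132.4752655029297), (58.63249206542969, 81.00508880615234), 6.107269287109375) 582
rib ((463.1723327636719, -131.88473510742188), (14.017524719238281, 40.47955322265625), 8.679227828979492) [ 0.46197782 -0.13308266  0.0327902 ] 91
scene stage ((597.303955078125, 174.08782958984375), (213.27940368652344, 332.1883850097656), 83.54859924316406) 3217
```

>>> arm_command([
  [33, -32, 0],
  [33, -32, 0],
  [33, -32, 0],
  [33, -32, 0],
  [33, -32, 0],
  [33, -32, 0],
  [33, -32, 0],
  [33, -32, 0],
  [33, -32, 0],
  [33, -32, 0],
  [0, 0, 0],
  [0, 0, 0],
], spin=[-7.7, -7.7, -7.7, -7.7, -7.7, -7.7, -7.7, -7.7, -7.7, -7.7, 0, 0])

```text
time: 1.3
tool_pos: [0.4993, 0.1763, 0.404]
tool_rot: [-3.14, 0.0, 1.469]
contact_force: [-0.9, 0.9, -0.1]
opening: 0.0919
grip_force: 0.0
```

Run:
```python
from h import *
s=observe(); print(s['time'],s['tool_pos'],np.degrees(s['tool_rot']),np.degrees(s['qpos']).round(1))
c=grab('wrist'); np.savez('w_stage.npz',**c); print(c['world_from_camera'].round(3).tolist(),c['fx'])
cv2.imwrite('pics/w1.png',cv2.resize(c['img'][:,:,::-1],(768,576)))
```

```text
1.3 [0.4993105  0.17633483 0.40400403] [-1.79905014e+02  9.99092276e-03  8.41523807e+01] [11.2 20.1 86.6  0.  73.3 17. ]
[[0.995, 0.096, 0.033, 0.507], [-0.102, 0.947, 0.304, 0.259], [-0.002, -0.306, 0.952, 0.385], [0.0, 0.0, 0.0, 1.0]] 277.89176884197343
```

View pics/w1.png

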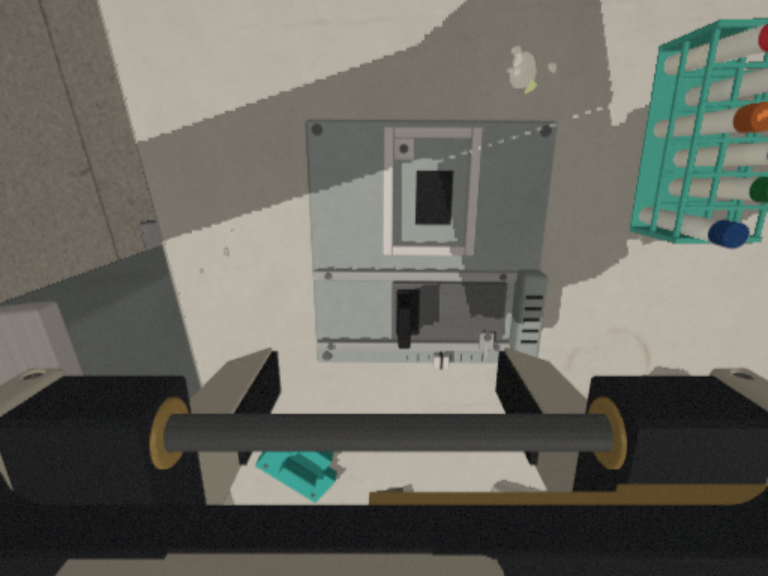

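The wrist view shows the stage complete: plate corners at about (307,122), (555,122) and (318,362). The nest walls run from (385,128) to (480,255), with the corner block at (403,148). The fin is at (405,318), the pointer at (487,342) and the index clip at (441,360).

Run:
```python
from h import *
c=load('w_stage'); P=pts(c); P[c['depth']==0]=np.nan
for n,(u,v) in dict(deckTL=(345,200),deckL=(350,300),floor=(408,200),floorR=(463,200),block=(408,143),wallL=(388,200),wallB=(430,251),wallT=(430,132),wallR=(474,200),fin=(404,293),plate=(450,310),mark=(436,358),ptr=(487,343)).items():
    u,v=u/1.5,v/1.5; q=P[int(v)-1:int(v)+2,int(u)-1:int(u)+2].reshape(-1,3); print(n,np.nanmedian(q,0).round(4))
d=P.reshape(-1,3); d=d[np.isfinite(d[:,0])]; m=d[(d[:,2]>.02)&(d[:,2]<.09)&(abs(d[:,0]-.53)<.13)&(abs(d[:,1]-.183)<.135)]
print(cv2.minAreaRect((m[:,:2]*1000).astype(np.float32)),len(m))
a=c['img'][160:250,205:375,::-1]
cv2.imwrite('pics/w2.png',cv2.resize(c['img'][75:247,195:380,::-1],None,fx=3.4,fy=3.4,interpolation=cv2.INTER_CUBIC))
```

```text
deckTL [0.4686 0.2346 0.03  ]
deckL [0.4609 0.1471 0.0303]
floor [0.5205 0.2293 0.0305]
floorR [0.5651 0.2247 0.031 ]
block [0.5238 0.273  0.0428]
wallL [0.5033 0.2321 0.0432]
wallB [0.5339 0.1872 0.0425]
wallT [0.5403 0.2788 0.0426]
wallR [0.5726 0.2249 0.0431]
fin [0.5095 0.1524 0.0403]
plate [0.5487 0.1326 0.0381]
mark [0.5325 0.0878 0.0396]
ptr [0.5786 0.0988 0.0431]
((532.3762817382812, 182.83517456054688), (212.4175262451172, 200.10897827148438), 83.47755432128906) 25101
```

View pics/w2.png

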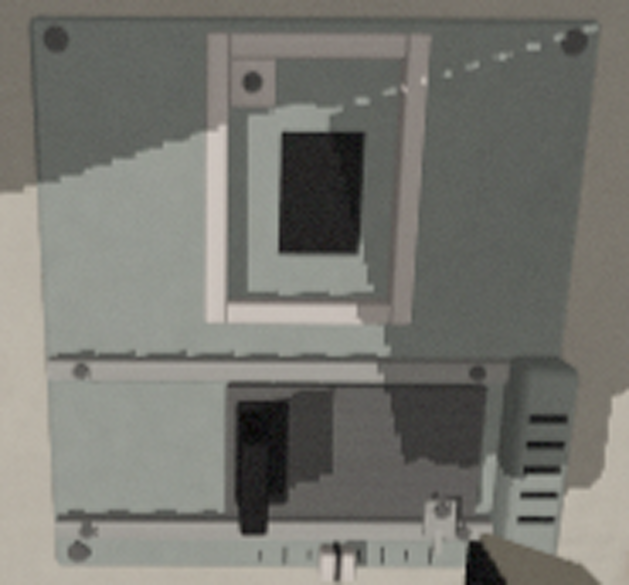

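```bash
cat >> h.py <<'E'
SC=np.array([.5324,.1828]); SY=np.radians(-6.52)
def st(p): 
    d=np.asarray(p)[...,:2]-SC; C,S=np.cos(SY),np.sin(SY); return np.stack([d[...,0]*C+d[...,1]*S,-d[...,0]*S+d[...,1]*C],-1)*1000
E
python3 - <<'E'
from h import *
c=load('w_stage')
f=lambda u,v,z: (st(ray(c,195+u/3.4-.35,75+v/3.4-.35,z)).round(1), ray(c,195+u/3.4-.35,75+v/3.4-.35,z).round(4))
for n,a in dict(TL=(31,20,.03),TR=(600,24,.03),BL=(58,566,.03),wTL=(208,34,.042),wTR=(431,34,.042),wBL=(206,322,.042),wBR=(410,324,.042),iTL=(231,58,.042),iBR=(390,302,.042),finFL=(238,402,.077),finBL=(289,402,.077),finFR=(240,533,.077),finBR=(265,533,.077),markT=(337,543,.04),markB=(337,575,.04),plFL=(225,385,.037),plBL=(487,388,.037),ptr=(442,500,.043),ptr2=(442,535,.043),).items(): print(n,*f(*a))
P=pts(c);P[c['depth']==0]=np.nan
q=P.reshape(-1,3);q=q[np.isfinite(q[:,2])]; s=st(q)
for n,(x0,x1,y0,y1,z0,z1) in dict(fin=(-80,60,-80,-20,.065,.085),rightrail_hi=(0,75,-92,-70,.0395,.06)).items():
    k=(s[:,0]>x0)&(s[:,0]<x1)&(s[:,1]>y0)&(s[:,1]<y1)&(q[:,2]>z0)&(q[:,2]<z1); 
    print(n,k.sum(),cv2.minAreaRect(s[k].astype(np.float32)) if k.sum() else 0,np.median(q[k,2]) if k.sum() else 0, s[k].min(0),s[k].max(0))
E
```

```text
TL [-99.2 104.2] [0.4457 0.2976 0.03  ]
TR [ 98.4 105.3] [0.6421 0.2762 0.03  ]
BL [ -98.1 -105.2] [0.423  0.0894 0.03  ]
wTL [-37.6  99.5] [0.5064 0.286  0.042 ]
wTR [ 37.5 100.4] [0.581  0.2783 0.042 ]
wBL [-37.4   1. ] [0.4953 0.188  0.042 ]
wBR [37.8  1.1] [0.5701 0.1796 0.042 ]
iTL [-29.7  92.1] [0.5133 0.2776 0.042 ]
iBR [29.9  9.2] [0.5631 0.1886 0.042 ]
finFL [-26.  -19.2] [0.5044 0.1667 0.077 ]
finBL [ -8.6 -18.9] [0.5217 0.165  0.077 ]
finFR [-24.3 -67.8] [0.5005 0.1182 0.077 ]
finBR [-15.4 -67.7] [0.5094 0.1173 0.077 ]
markT [ 15.7 -88.6] [0.5379 0.093  0.04  ]
markB [  16.4 -102.8] [0.537  0.0788 0.04  ]
plFL [-30.  -24.5] [0.4998 0.1619 0.037 ]
plBL [ 70.1 -24.4] [0.5993 0.1506 0.037 ]
ptr [ 55.3 -68.3] [0.5796 0.1087 0.043 ]
ptr2 [ 56.5 -83.2] [0.5791 0.0937 0.043 ]
fin 249 ((-19.015533447265625, -51.38335037231445), (9.528422355651855, 35.8715705871582), 0.9839265942573547) 0.07734217348671402 [-24.05584803 -69.39588298] [-14.51399401 -33.49082057]
rightrail_hi 145 ((37.51736831665039, -79.8917007446289), (21.640378952026367, 72.41990661621094), 85.74694061279297) 0.04132975952677592 [  0.89329717 -91.98983694] [ 73.71769492 -70.40305686]
```

>>> arm_command([
  [-5, -44, -10],
  [-5, -44, -10],
  [-5, -44, -10],
  [-5, -44, -10],
  [-5, -44, -10],
  [-5, -44, -10],
  [-6, -44, -10],
  [0, 0, 0],
  [0, 0, 0],
], spin=[2, 2, 2, 2, 2, 2, 1, 0, 0])

```text
time: 2.25
tool_pos: [0.4627, -0.1303, 0.3347]
tool_rot: [-3.141, -0.001, 1.697]
contact_force: [0.0, 0.4, 0.2]
opening: 0.0918
grip_force: 0.0
```

Run:
```python
from h import *
s=observe(); print(s['time'],s['tool_pos'],np.degrees(s['tool_rot']),np.degrees(s['qpos']).round(1))
c=grab('wrist'); np.savez('w_cas.npz',**c)
P=pts(c);P[c['depth']==0]=np.nan;q=P.reshape(-1,3);q=q[np.isfinite(q[:,2])]
q=q[(abs(q[:,0]-.463)<.055)&(abs(q[:,1]+.132)<.06)]
for a,b in((.009,.05),(.026,.05)):
    k=q[(q[:,2]>a)&(q[:,2]<b)]; print(cv2.minAreaRect((k[:,:2]*1000).astype(np.float32)),len(k),np.median(k[:,2]))
cv2.imwrite('pics/w3.png',cv2.resize(c['img'][:,:,::-1],(640,480)))
```

```text
2.25 [ 0.46268432 -0.13031037  0.33466207] [-1.79975365e+02 -5.38853242e-02  9.72062879e+01] [-24.9  19.2 100.1   0.   60.8 -32.1]
((463.8073425292969, -131.81405639648438), (55.7597770690918, 80.77246856689453), 5.7105207443237305) 3218 0.016798248059248566
((463.42218017578125, -131.6476287841797), (11.819345474243164, 40.44346618652344), 6.836244583129883) 412 0.03452567012353114
```

View pics/w3.png

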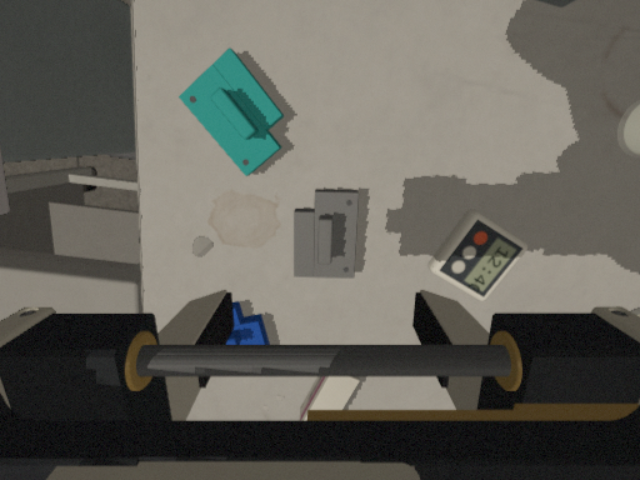

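The wrist view shows the cassette at about (327,233) with its cut-out at upper left (−x, +y), clear of the timer at (478,255). It measures 56 x 81 mm at yaw 6°, with its top at 17 mm and the rib top at 34.5 mm, all matching the given sizes.

>>> arm_command([
  [1, -1.4, -30],
  [0, 0, -40],
  [0, 0, -40],
  [0, 0, -18],
  [0, 0, -6],
  [0, 0, -3],
  [0, 0, 0],
], spin=[-1.2, 0, 0, 0, 0, 0, 0], jaw=0.1, squeeze=25)

```text
time: 3.0
tool_pos: [0.4646, -0.1317, 0.1986]
tool_rot: [3.14, 0.001, 1.677]
contact_force: [-0.1, -0.2, 0.1]
opening: 0.0507
grip_force: 0.0
```

>>> arm_command([
  [0, 0, 0],
  [0, 0, 0],
  [0, 0, 0],
  [0, 0, 0],
  [0, 0, 0],
], spin=[0, 0, 0, 0, 0], jaw=-1)

```text
time: 3.5
tool_pos: [0.464, -0.1324, 0.1979]
tool_rot: [3.141, 0.0, 1.676]
contact_force: [-0.5, -0.1, -0.1]
opening: 0.0153
grip_force: 0.0
```

>>> arm_command([
  [0, 0, 0],
  [0, 0, 0],
  [0, 0, 0],
], spin=[0, 0, 0])

```text
time: 3.8
tool_pos: [0.464, -0.1324, 0.1978]
tool_rot: [3.141, 0.0, 1.676]
contact_force: [-0.2, -0.5, 3.0]
opening: 0.0114
grip_force: 25.0
```

>>> arm_command([
  [0, 0, 10],
  [0, 0, 30],
  [0, 0, 40],
  [0, 0, 40],
  [0, 0, 20],
  [0, 0, 0],
], spin=[0, 0, 0, 0, 0, 0])

```text
time: 4.4
tool_pos: [0.4645, -0.1325, 0.3411]
tool_rot: [3.136, 0.003, 1.676]
contact_force: [0.4, -0.2, -1.3]
opening: 0.0114
grip_force: 25.0
```

Run:
```python
from h import *
s=observe(); print(s['time'],s['tool_pos'],np.degrees(s['tool_rot']))
c=grab('wrist'); np.savez('w_cas2.npz',**c)
P=pts(c);P[c['depth']==0]=np.nan;q=P.reshape(-1,3);q=q[np.isfinite(q[:,2])]
t=s['tool_pos']; q=q[(abs(q[:,0]-t[0])<.055)&(abs(q[:,1]-t[1])<.055)&(q[:,2]>t[2]-.22)&(q[:,2]<t[2]-.172)]
print(cv2.minAreaRect((q[:,:2]*1000).astype(np.float32)),len(q),np.percentile(q[:,2]-t[2],[5,50,95]))
# plane fit of top face
k=q[abs(q[:,2]-np.median(q[:,2]))<.003]; A=np.c_[k[:,:2]-t[:2],np.ones(len(k))]; print(np.linalg.lstsq(A,k[:,2]-t[2],rcond=None)[0])
cv2.imwrite('pics/w4.png',cv2.resize(c['img'][:,:,::-1],(640,480)))
```

```text
4.4 [ 0.46448278 -0.13247677  0.3411224 ] [179.65947379   0.19749589  96.02377128]
((463.0560607910156, -114.1069107055664), (56.145774841308594, 44.755367279052734), 5.485859394073486) 4285 [-0.19011861 -0.18133807 -0.17984454]
[ 0.00997717 -0.00656962 -0.18115453]
```

View pics/w4.png

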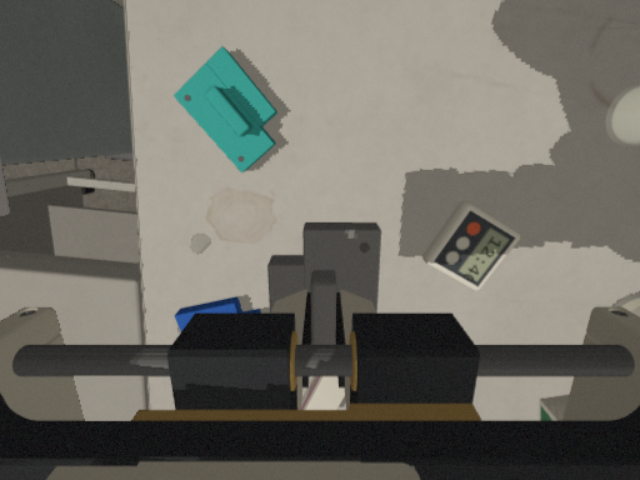

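The cassette is held at 11.4 mm opening. The view shows it level, with its rear-left corner at (380,224). Its centre is about +0.3 mm in x and +0.7 mm in y from the TCP. Next I'll carry it over the nest.

>>> arm_command([
  [8, 20.6, 0],
  [8, 40, 0],
  [8, 43, 0],
  [8, 43, 0],
  [8, 43, 0],
  [8, 43, 0],
  [8, 43, 0],
  [8, 43, 0],
  [5.3, 30, 0],
  [4, 16, 0],
  [0, 0, -20],
  [0, 0, -30],
  [0, 0, 0],
  [0, 0, 0],
], spin=[-1.5, -1.5, -1.5, -1.5, -1.5, -1.5, -1.5, -1.5, -0.5, 0, 0, 0, 0, 0])

```text
time: 5.85
tool_pos: [0.5373, 0.2316, 0.2871]
tool_rot: [-3.139, 0.001, 1.457]
contact_force: [-0.7, 0.7, -0.8]
opening: 0.0114
grip_force: 25.0
```

Run:
```python
from h import *
s=observe(); print(s['time'],s['tool_pos'],np.degrees(s['tool_rot']))
c=grab('wrist'); np.savez('w_n.npz',**c)
cv2.imwrite('pics/w5.png',cv2.resize(c['img'][100:320,150:380,::-1],None,fx=2.7,fy=2.7,interpolation=cv2.INTER_CUBIC))
P=pts(c);P[c['depth']==0]=np.nan;q=P.reshape(-1,3);q=q[np.isfinite(q[:,2])]
t=s['tool_pos']; q=q[(abs(q[:,0]-t[0])<.055)&(abs(q[:,1]-t[1])<.055)&(q[:,2]>t[2]-.19)&(q[:,2]<t[2]-.172)]
print(cv2.minAreaRect(st(q).astype(np.float32)),len(q))
```

```text
5.85 [0.53730796 0.23160546 0.28706551] [-1.79866351e+02  6.74108496e-02  8.34884732e+01]
((-1.62408447265625, 67.7216567993164), (44.526527404785156, 56.2720832824707), 89.95287322998047) 4052
```

View pics/w5.png

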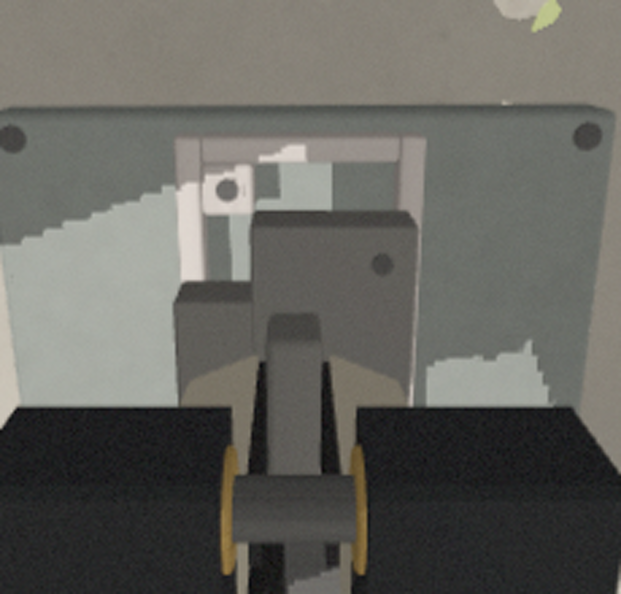

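Run:
```python
from h import *
c=load('w_n'); P=pts(c);P[c['depth']==0]=np.nan; s=st(P)
z=P[...,2]
f=lambda u,v,zz: st(ray(c,150+u/2.7-.3,100+v/2.7-.3,zz)).round(1)
print('wallTL',f(177,139,.042),'TR',f(425,139,.042),'iTL',f(204,162,.042),'iTR',f(400,162,.042))
print('plate TL',f(2,108,.03),'TR',f(613,112,.03))
zt=.2871-.1812; zt2=zt
print('cas', 'BR',f(417,226,zt),'notchR',f(252,226,zt),'BL',f(177,302,zt),'step',f(252,302,zt), 'rib',f(268,335,zt+.018),f(322,335,zt+.018))
for v in range(200,235,8):  # cassette x-extent per row from depth
    m=(abs(z[v]-zt)<.004)&(abs(s[v,:,0])<60); 
    if m.any(): print(v,s[v,m,0].min().round(1),s[v,m,0].max().round(1),s[v,m,1].mean().round(1),z[v,m].mean().round(4))
```

```text
wallTL [-36.8  99.6] TR [37.5 99.6] iTL [-28.9  92.7] iTR [30.4 92.7]
plate TL [-92.8 107.4] TR [ 97.7 106.3]
cas BR [25.8 89.6] notchR [-11.   89.6] BL [-28.5  71.5] step [-11.3  71.5] rib [-7. 71.] [ 4.2 71. ]
200 -11.2 25.6 79.1 0.1058
208 -11.3 25.8 73.8 0.1057
216 -29.5 26.5 68.7 0.1063
224 -29.1 25.8 63.1 0.1058
232 -29.4 26.3 57.7 0.1059
```

Seen by the same camera, the cassette sits about 1.5–2 mm low in x against the pocket. I'll shift it, lower it to just above the walls and check again.

>>> arm_command([
  [1.6, 0.4, -20],
  [0, 0, -14],
  [0, 0, -9],
  [0, 0, 0],
  [0, 0, 0],
], spin=[0, 0, 0, 0, 0])

```text
time: 6.4
tool_pos: [0.5393, 0.2326, 0.2458]
tool_rot: [3.14, -0.001, 1.457]
contact_force: [0.6, -0.7, -0.6]
opening: 0.0118
grip_force: 25.0
```

Run:
```python
from h import *
o=observe(); t=o['tool_pos']; print(o['time'],t,np.degrees(o['tool_rot']),st(t))
c=grab('wrist'); np.savez('w_n2.npz',**c)
P=pts(c);P[c['depth']==0]=np.nan; s=st(P); z=P[...,2]; zt=t[2]-.1815
m=(abs(z-zt)<.004)&(abs(s[...,0])<60)&(s[...,1]>45)&(s[...,1]<110)
print(cv2.minAreaRect(s[m].astype(np.float32)),s[m].min(0),s[m].max(0))
for v in range(170,250,8):
    k=m[v]; w=(abs(z[v]-.0425)<.003)&(abs(s[v,:,0])<45)
    print(v,s[v,k,0].min().round(1) if k.any() else '',s[v,k,0].max().round(1) if k.any() else '', 'walls',(s[v,w,0].min().round(1),s[v,w,0].max().round(1)) if w.any() else '', np.nanmean(s[v,200:300,1]).round(0))
cv2.imwrite('pics/w6.png',cv2.resize(c['img'][100:320,150:380,::-1],None,fx=2.7,fy=2.7,interpolation=cv2.INTER_CUBIC))
```

```text
6.4 [0.53927275 0.23263629 0.24575132] [ 1.79916011e+02 -3.40068661e-02  8.35078162e+01] [ 1.16938548 50.29436093]
((0.8884677886962891, 69.1617431640625), (44.701595306396484, 56.14608383178711), 89.67960357666016) [-27.2258436   46.65536299] [28.91710085 91.50475956]
170   walls (np.float64(-37.9), np.float64(36.9)) 95.0
178   walls (np.float64(-37.5), np.float64(37.3)) 90.0
186 -8.5 28.2 walls (np.float64(-38.0), np.float64(36.8)) 87.0
194 -8.6 28.6 walls (np.float64(-37.4), np.float64(37.4)) 81.0
202 -8.6 28.3 walls (np.float64(-37.9), np.float64(36.9)) 75.0
210 -26.5 28.3 walls (np.float64(-37.6), np.float64(37.3)) 72.0
218 -27.1 28.3 walls (np.float64(-38.1), np.float64(37.7)) 68.0
226 -26.5 28.4 walls (np.float64(-37.6), np.float64(37.1)) 63.0
234 -26.9 28.8 walls (np.float64(-37.2), np.float64(37.7)) 58.0
242 -26.6 28.3 walls (np.float64(-37.7), np.float64(37.0)) 57.0
```

View pics/w6.png

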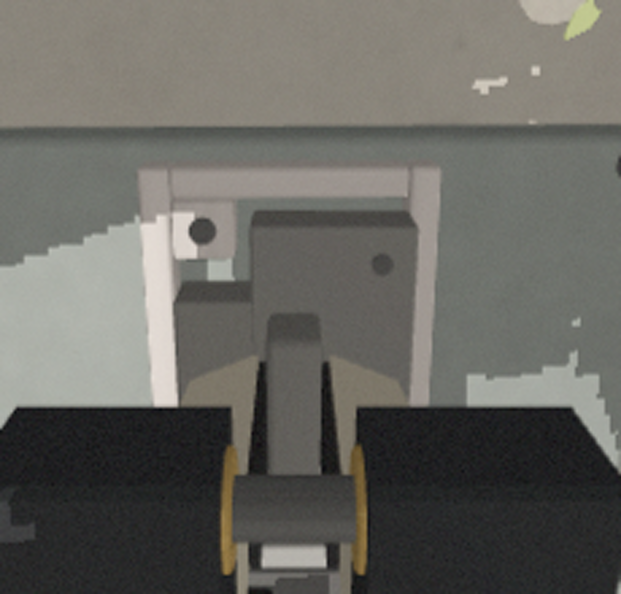

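The cassette sits over the pocket, its cut-out corner at (252,300) facing the block at (205,230). It reads +1.0 mm in x and +0.8 mm in y too far, so I'll correct that and lower.

>>> arm_command([
  [-1.1, -0.7, 0],
  [0, 0, -4],
  [0, 0, -4],
  [0, 0, -4],
  [0, 0, -3],
  [0, 0, -2],
  [0, 0, 0],
  [0, 0, 0],
], spin=[0, 0, 0, 0, 0, 0, 0, 0])

```text
time: 7.25
tool_pos: [0.5377, 0.232, 0.2279]
tool_rot: [-3.142, 0.0, 1.458]
contact_force: [-1.6, -0.7, 2.2]
opening: 0.0121
grip_force: 25.0
```

>>> arm_command([
  [0, 0, 0],
  [0, 0, 0],
  [0, 0, 0],
  [0, 0, 0],
], spin=[0, 0, 0, 0], jaw=-0.2)

```text
time: 7.65
tool_pos: [0.5379, 0.232, 0.2277]
tool_rot: [3.141, -0.0, 1.458]
contact_force: [0.3, 0.6, 0.5]
opening: 0.0355
grip_force: 0.0
```

>>> arm_command([
  [0, 0, 15],
  [0, 0, 40],
  [0, 0, 40],
  [0, 0, 40],
  [0, -20, 20],
  [0, 0, 0],
  [0, 0, 0],
], spin=[0, 0, 0, 0, 0, 0, 0])

```text
time: 8.35
tool_pos: [0.5377, 0.2118, 0.3825]
tool_rot: [3.142, -0.0, 1.457]
contact_force: [0.3, -0.3, -0.3]
opening: 0.0369
grip_force: 0.0
```

Run:
```python
from h import *
o=observe(); t=o['tool_pos']; print(o['time'],t,np.degrees(o['tool_rot']),st(t))
c=grab('wrist'); np.savez('w_n3.npz',**c)
P=pts(c);P[c['depth']==0]=np.nan; s=st(P); z=P[...,2]
m=(abs(z-.0465)<.0018)&(abs(s[...,0])<28.5)&(s[...,1]>8)&(s[...,1]<93)
r=(z>.057)&(z<.07)&(abs(s[...,0])<32)&(s[...,1]>10)&(s[...,1]<93)
f=(z>.070)&(z<.085)&(abs(s[...,0]+20)<32)&(s[...,1]>-80)&(s[...,1]<-20)
for k in(m,r,f): print(cv2.minAreaRect(s[k].astype(np.float32)),np.median(z[k]),k.sum())
k=m; A=np.c_[s[k]/1000,np.ones(k.sum())]; print('slope',np.linalg.lstsq(A,z[k],rcond=None)[0])
v,u=np.where(f|r); print(u.min(),u.max(),v.min(),v.max())
a=c['img'][60:300,150:400,::-1]
cv2.imwrite('pics/w7.png',cv2.resize(a,None,fx=2.4,fy=2.4,interpolation=cv2.INTER_CUBIC))
```

```text
8.35 [0.5376676  0.21179472 0.38251176] [ 1.79996049e+02 -1.55139636e-02  8.34696378e+01] [ 1.94118038 29.40532505]
((-0.591461181640625, 50.37355422973633), (78.53557586669922, 55.652191162109375), 89.91056823730469) 0.04668411729215999 2581
((-1.3010492324829102, 50.54389953613281), (11.050660133361816, 39.43851852416992), 0.14053308963775635) 0.06452032466353624 389
((-19.257238388061523, -51.52458953857422), (10.027688026428223, 35.72304153442383), 1.2377198934555054) 0.0773687516194154 258
slope [ 0.00062423 -0.0007449   0.04670743]
236 261 150 271
```

View pics/w7.png

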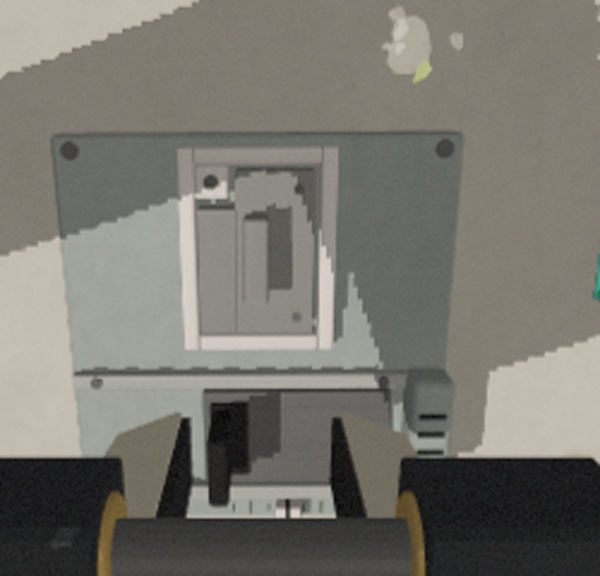

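The cassette is seated: top at 46.7 mm, level, square, and centred within about 1 mm, with its cut-out by the block at (212,183). The fin is at stage (−19, −51.5), so the shutter is still shut. Next I'll go down over the fin.

>>> arm_command([
  [-15, -39, 0],
  [-15, -39, 0],
  [0, 0, -40],
  [0, 0, -40],
  [0, 0, -40],
  [0, 0, -25],
  [0, 0, -12],
  [0, 0, 0],
  [0, 0, 0],
], spin=[0, 0, 0, 0, 0, 0, 0, 0, 0], squeeze=40)

```text
time: 9.3
tool_pos: [0.5081, 0.1343, 0.2261]
tool_rot: [3.141, -0.0, 1.458]
contact_force: [1.0, -0.7, 0.3]
opening: 0.0368
grip_force: 0.0
```

>>> arm_command([
  [0, 0, 0],
  [0, 0, 0],
  [0, 0, 0],
  [0, 0, 0],
  [0, 0, 0],
  [0, 0, 0],
], spin=[0, 0, 0, 0, 0, 0], jaw=-1)

```text
time: 9.9
tool_pos: [0.5077, 0.134, 0.2263]
tool_rot: [3.141, -0.0, 1.458]
contact_force: [-2.5, -0.1, 5.4]
opening: 0.0096
grip_force: 40.0
```

Run:
```python
from h import *
o=observe(); t=o['tool_pos']; print(o['time'],t,np.degrees(o['tool_rot']),st(t),o['opening'],o['grip_force'],o['contact_force'])
for n in('scene','top'): c=grab(n); np.savez(f'{n}_shut.npz',**c)
c=load('scene')
def pix(c,p):
    T=np.linalg.inv(c['world_from_camera']); q=T[:3,:3]@p+T[:3,3]; return c['fx']*q[0]/-q[2]+c['cx'], c['fy']*-q[1]/-q[2]+c['cy']
def w(x,y,z): 
    C,S=np.cos(SY),np.sin(SY); x,y=x/1e3,y/1e3; return np.array([SC[0]+C*x-S*y,SC[1]+S*x+C*y,z])
print(pix(c,w(16,-95,.04)),pix(c,w(56,-83,.04)))
u,v=map(int,pix(c,w(36,-90,.04)));print(u,v)
cv2.imwrite('pics/s1.png',cv2.resize(c['img'][v-28:v+28,u-38:u+38,::-1],None,fx=10,fy=10,interpolation=cv2.INTER_CUBIC))
```

```text
9.9 [0.50772617 0.13404264 0.22628084] [ 1.79979466e+02 -5.12292593e-03  8.35354981e+01] [-18.97784541 -51.2437222 ] 0.009554004493743605 39.99625861644745 [-2.47140807 -0.0803667   5.4394562 ]
(np.float64(254.57051514695002), np.float64(213.31279998733768)) (np.float64(262.8081440724833), np.float64(206.20460129536127))
258 209
```

View pics/s1.png

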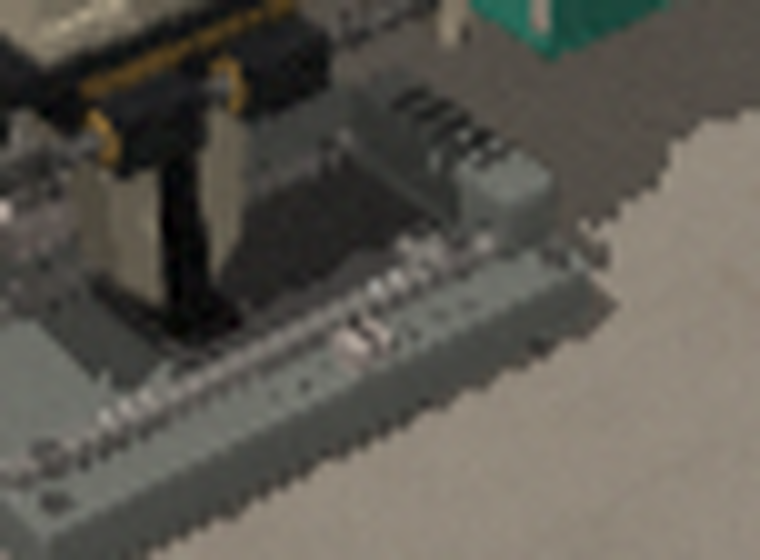

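The scene crop shows the fingers on either side of the fin at (185,240). The index clip is at about (365,335), and the pointer foot at (430,250). I'll cross-check the line and pointer from several views.

Run:
```python
from h import *
c=load('w_n3'); print('w7 line',st(ray(c,150+288/2.4-.3,60+503/2.4-.3,.04)),st(ray(c,150+289/2.4-.3,60+514/2.4-.3,.04)))
# intensity profile along stage x for several stage-y in each view, z=.04
def prof(c,y,z,xs):
    T=np.linalg.inv(c['world_from_camera']);C,S=np.cos(SY),np.sin(SY);g=cv2.cvtColor(c['img'],cv2.COLOR_RGB2GRAY);o=[]
    x=xs/1e3;yy=y/1e3
    p=np.stack([SC[0]+C*x-S*yy,SC[1]+S*x+C*yy,0*x+z],-1)@T[:3,:3].T+T[:3,3]
    u=(c['fx']*p[:,0]/-p[:,2]+c['cx']).astype(np.float32);v=(c['fy']*p[:,1]/p[:,2]+c['cy']).astype(np.float32)
    return cv2.remap(g,u[:,None],v[:,None],cv2.INTER_LINEAR)[:,0]
xs=np.arange(2,72,2.)
print('x',xs.astype(int))
for n in('w_stage','w_n3','scene_shut','top_shut','top'):
    c=load(n)
    for y in (-99,-95,-91): print(n,y,prof(c,y,.04,xs))
    if n in('w_stage','scene_shut','top','top_shut'):
        for y in (-76,-80,-83): print(' ptr',y,prof(c,y,.041,xs))
```

```text
w7 line [ 16.40806137 -90.26603192] [ 17.05273118 -97.28512143]
x [ 2  4  6  8 10 12 14 16 18 20 22 24 26 28 30 32 34 36 38 40 42 44 46 48
 50 52 54 56 58 60 62 64 66 68 70]
w_stage -99 [162 161 161 156 180 195 182  93 149 194 191 141 147 156 166 164 159 165
 165 163 164 163 161 162 164 163 161 164 165 164 166 164 165  84  22]
w_stage -95 [153 133 139 145 171 184 168  71 134 184 170  89  97 133 152 149  95 152
 152 153 149 119 151 152 152 142 126 152 151 151 150 148 148  70  22]
w_stage -91 [151 146 146 140 105  99  72  34  88  98  98  87 100 139 151 146 101 150
 150 151 148 138 151 151 150 133 124 161 154 150 150 150 147  78  22]
 ptr -76 [ 89  89  88  88  88  89  86  89  89  84  89  88  89  88  86  87  87  87
  85  87  87  86  86  93 150 155 126 109 123 147  84  72  83  84  84]
 ptr -80 [139 140 141 140 142 143 143 144 143 144 147 146 144 147 145 144 146 147
 147 147 147 145 145 142 148 155 156 158 158 156 115 108 108 139 144]
 ptr -83 [157 157 157 157 156 157 157 158 158 158 157 158 159 157 158 157 159 159
 160 159 159 158 158 157 142 156 160 166 159 157 123  94  98 124 159]
w_n3 
[... 2443 characters left out ...]
27  24  22  21  17  15  16  20  29  36  43  48  49  50  52
  54  57  89 117 119 120 120 119 117 114 111 109 107 106 105 104 103]
top -91 [ 19  15  15  13  11   8   7  12  16  17  23  35  41  44  45  45  46  48
  51  62  94 118 121 121 119 116 114 111 109 108 107 106 106 104 102]
 ptr -76 [ 42  43  42  42  43  45  46  47  47  48  47  48  50  50  50  52  55  57
  61  94 120 122 122 118 116 114 111 107 104 101  94  86  79  72  68]
 ptr -80 [ 40  43  45  45  46  46  45  44  46  47  45  45  49  50  48  50  55  56
  57  84 110 114 114 110 106  98  92  88  82  74  64  56  52  51  51]
 ptr -83 [41 42 43 43 43 43 45 47 48 49 47 47 51 55 56 60 69 70 66 72 77 77 76 79
 79 71 67 68 68 66 67 69 73 78 80]
```

The line is at stage x ≈ 16.5 and the pointer at ≈ 55.8, so about 39 mm of pull is needed. I'll pull 33 mm first, then measure.

>>> arm_command([
  [-3, 0.3, 0],
  [-5, 0.6, 0],
  [-5, 0.6, 0],
  [-5, 0.6, 0],
  [-5, 0.6, 0],
  [-5, 0.6, 0],
  [-3, 0.3, 0],
  [-1.8, 0.2, 0],
  [0, 0, 0],
  [0, 0, 0],
], spin=[0, 0, 0, 0, 0, 0, 0, 0, 0, 0])

```text
time: 11.0
tool_pos: [0.4753, 0.1376, 0.2263]
tool_rot: [3.139, -0.0, 1.458]
contact_force: [6.3, -2.3, 4.6]
opening: 0.0098
grip_force: 40.0
```

```bash
cat >> h.py <<'E'
def prof(c,y,z,xs):
    T=np.linalg.inv(c['world_from_camera']);C,S=np.cos(SY),np.sin(SY);g=cv2.cvtColor(c['img'],cv2.COLOR_RGB2GRAY)
    x=xs/1e3;yy=y/1e3
    p=np.stack([SC[0]+C*x-S*yy,SC[1]+S*x+C*yy,0*x+z],-1)@T[:3,:3].T+T[:3,3]
    u=(c['fx']*p[:,0]/-p[:,2]+c['cx']).astype(np.float32);v=(c['fy']*p[:,1]/p[:,2]+c['cy']).astype(np.float32)
    return cv2.remap(g,u[:,None],v[:,None],cv2.INTER_LINEAR)[:,0].astype(int)
E
cat > chk.py <<'E'
from h import *
o=observe(); t=o['tool_pos']; print(o['time'],t,np.degrees(o['tool_rot']),st(t),o['opening'],o['grip_force'],o['contact_force'])
a=load('scene_shut'); c=grab('scene'); xs=np.arange(-4,72,2.); print(xs.astype(int))
for y in(-76,-78,-80): print(y,prof(a,y,.041,xs),'\n   ',prof(c,y,.041,xs))
print(prof(c,-97,.04,xs))
E
python3 chk.py
```

```text
11.0 [0.47532777 0.13759709 0.22628102] [ 1.79850479e+02 -2.14296136e-03  8.35284905e+01] [-51.57031635 -51.39109933] 0.00983705991177579 39.99815583229065 [ 6.34403137 -2.33923046  4.64037173]
[-4 -2  0  2  4  6  8 10 12 14 16 18 20 22 24 26 28 30 32 34 36 38 40 42
 44 46 48 50 52 54 56 58 60 62 64 66 68 70]
-76 [ 62  61  61  61  62  63  63  61  60  60  61  62  60  60  63  63  64  64
  63  64  64  64  62  61  62  68  79  98 113 110  99  89  88  93  75  64
  66  64] 
    [ 60  61  63  63  62  58  59  62  63  66  79  98 100  98  99  93  93  85
  80  86  99 112 119 117 114 100  90  83  85 105 110 108 109 114 112 108
 107 105]
-78 [ 65  63  62  64  63  62  62  63  63  63  65  62  61  63  65  64  65  66
  65  64  66  67  66  63  68  74  85  99 111 111 110 108 105  93  72  69
  72  72] 
    [ 63  63  63  64  61  60  63  65  65  71  82  96 102 107 111 111 104  92
  81  79  89 102 109 106  93  84  87  87 103 112 111 109 110 107 107 112
 110  95]
-80 [ 67  62  60  65  64  60  63  66  66  66  67  65  65  66  68  69  69  71
  71  76  72  75  74  78  72  82  93 106 117 114 114 116 110  90  75  74
  76  73] 
    [ 65  61  61  65  63  61  64  67  67  71  85 100 110 115 115 116 111  99
  87  85  78  93 102  97  73  90  97 107 112 113 112 110 102  93  97 106
 101  83]
[ 88  91  93  89  91 100 114 128 143 140 114  99 119 126 109  96  95  97
  94  93  97  99  94  94  96  95  93  95  98  95  87  85  97  98  96  97
 101  93]
```

The shutter followed by 32.5 mm with no slip, so about 6 mm more.

>>> arm_command([
  [-2, 0.2, 0],
  [-2, 0.2, 0],
  [-1.5, 0.2, 0],
  [-0.5, 0.1, 0],
  [0, 0, 0],
  [0, 0, 0],
  [0, 0, 0],
], spin=[0, 0, 0, 0, 0, 0, 0])

```text
time: 11.75
tool_pos: [0.4695, 0.1382, 0.2263]
tool_rot: [3.139, -0.0, 1.458]
contact_force: [5.6, -1.5, 3.5]
opening: 0.0097
grip_force: 40.0
```

```bash
python3 chk.py
python3 - <<'E'
from h import *
c=load('scene'); o=c['img'][181:237,220:296,::-1]; cv2.imwrite('pics/s2.png',cv2.resize(o,None,fx=10,fy=10,interpolation=cv2.INTER_CUBIC))
E
```

```text
11.75 [0.46946036 0.13824494 0.22626789] [ 1.79836434e+02 -1.84313789e-03  8.35279082e+01] [-57.47333509 -51.41368461] 0.00970751652880639 39.99886751174927 [ 5.62787172 -1.46193071  3.46270913]
[-4 -2  0  2  4  6  8 10 12 14 16 18 20 22 24 26 28 30 32 34 36 38 40 42
 44 46 48 50 52 54 56 58 60 62 64 66 68 70]
-76 [ 62  61  61  61  62  63  63  61  60  60  61  62  60  60  63  63  64  64
  63  64  64  64  62  61  62  68  79  98 113 110  99  89  88  93  75  64
  66  64] 
    [ 63  63  62  61  60  60  64  81 102 118 109  96 105 110 100  85  82  88
  95 105 114 122 125 119 115 100  90  83  86 106 112 110 109 112 112 110
 106 103]
-78 [ 65  63  62  64  63  62  62  63  63  63  65  62  61  63  65  64  65  66
  65  64  66  67  66  63  68  74  85  99 111 111 110 108 105  93  72  69
  72  72] 
    [ 62  62  61  61  62  62  64  78 100 110 109 114 116 111  99  79  79  87
  93 100 103 109 112 106  93  84  87  87 104 114 114 113 112 108 110 113
 109  88]
-80 [ 67  62  60  65  64  60  63  66  66  66  67  65  65  66  68  69  69  71
  71  76  72  75  74  78  72  82  93 106 117 114 114 116 110  90  75  74
  76  73] 
    [ 63  59  59  64  64  60  67  84 100 110 113 118 118 113  99  83  80  89
  96  99  86  97 103  97  73  90  96 108 113 113 114 113 105  95  98 106
  99  74]
[ 89  93  93  89  90  97 112 128 146 140 113  97 118 127 112  97  95  97
  94  93  98  98  93  93  96  96  93  95  98  95  87  86  99  99  96  99
 103  95]
```

View pics/s2.png

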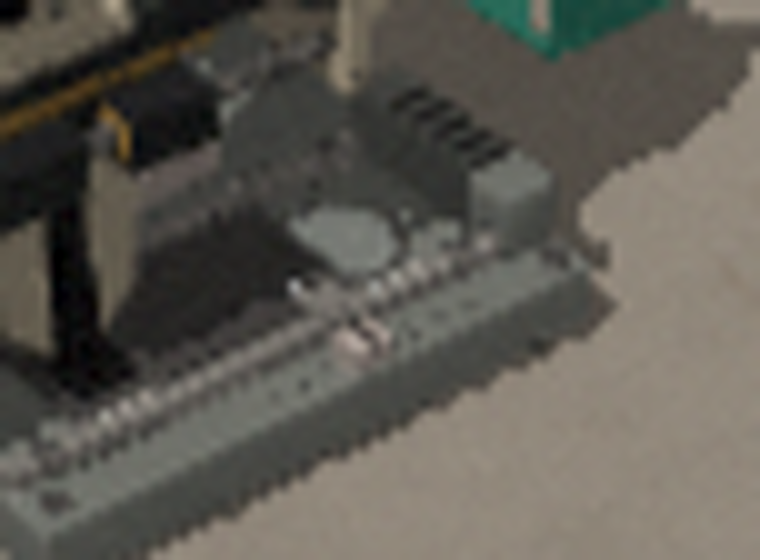

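The pointer at about (340,310) stands level with the clip's line at (372,330). Its estimated offset from the line is +0.9 mm (wrist) and −0.5 mm (scene), well within 4 mm, and the grip holds at 40 N.

```bash
python3 -c "
from cell import *
print(hand_in())"
```

```text
the job is handed in; nothing more can be done
None
```

I handed the job in with the cassette flat and square in the nest, let go before the shutter moved, and the fin still gripped with the pointer measured within about 1 mm of the line; no verdict came back.

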